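# Load the right-size battery pack into the battery tester

### The arm

A 7-joint arm with a two-finger parallel gripper is mounted at the origin on a cart in front of the work surface, level with it; the furniture and walls round the work are solid. World frame = base frame: x ahead of the robot, y to its left, z up, the work surface at z = 0. Lengths are in m, angles in rad, forces in N, time in s.
With the tool pointing down it reaches from about 0.35 to 0.9 m from the base axis. Payload 8.1 kg.
Tool frame: the origin (TCP) lies at the very end of the fingers, on their centre line; the grasp point (between the pads) lies 19 mm behind it; z points along the fingers, y is the line along which they close (so a half turn about z gives the same grasp; the last joint's range is limited). The gripper opens to 92 mm and grips with 3 to 60 N. Pads are 19 mm wide; open, the fingers measure 130 mm over their backs; the gripper's body (75 mm by 190 mm) begins 47 mm behind the grasp point.
Start: joints at [1.123, 0.434, 0.025, 1.573, -0.012, 1.134, -0.075], TCP at [0.211, -0.588, 0.196] pointing down, gripper open.
Joint ranges: [-2.62, 2.62], [-0.44, 2.09], [-1.27, 1.32], [0.08, 2.57], [-1.32, 4.46], [0.12, 2], [-2.74, 2.74]. Speed limits (rad/s): [2.22, 2.22, 3.01, 3.01, 3.14, 3.14, 3.14].

### API

Orientations are given as a rotation vector (axis times angle).
In Python, from cell import arm gives the robot as it stands.
- The arm moves only by the tool jog_arm, never from a script. Its argument "rows" is a list of rows, each a list of 3 entries, a list of its own where there are three numbers: the shift along the world's x, y, z in cm, then the turn, a rotation vector about the world's x, y, z in degrees, then the opening, from 0 (shut) to 1 (fully open). A call has 1 to 8 rows; each row is the pose to reach, as a shift and turn from the pose commanded when the call began; what a row does not reach only later rows make up. A row lasts 1/8 s, in which the tool goes at most 62.5 mm and 10.7 degrees, less where a joint would pass 70% of its speed; a pose out of reach is approached as far as the arm can. A call with a gripper value outside its range is refused whole. The fingers move at their own pace and stop on an object; "newtons" is the grip in N (left out, the last holds). Time passes only in rows, so rows that repeat a pose let the fingers close. It gives the time, the measured TCP pose, the force, the opening and the grip force at its end, in the units of the state.
- arm.observe(): the state, without advancing time (a new reading comes with each control period).
- arm.get_image(name): name is "side" or "top"; returns a dict with "img" (400x640x3 uint8, red, green, blue), "depth" (400x640 float32, m along the optical axis (not along the pixel's ray), 0 where there is no reading), "fx", "fy", "cx", "cy" (pixels), "rvec" (rotation vector, rad) and "tvec" (3), from world to camera coordinates, as OpenCV has them. Camera axes: x right, y down, z forward; pixel columns grow to the right and rows downward; lengths in m; the calibration is good to about 2 mm. A picture is of the moment at which its call begins.
- arm.sign_off(): hands the job in; it is judged then, once.
The state is a dict: "clock": time; "joints": joint angles; "dq": joint speeds; "joint_efforts": joint torques, N m; "position": TCP position; "ee_rot": TCP orientation; "force": force on the tool from outside, world axes, zero at the start; "ft_torque": the same for the moment, N m; "width": opening from 0.0 (shut) to 1.0 (fully open); "gripper_force": force on a finger pad.
Only numpy, scipy, OpenCV 4.12 (cv2) and the standard library are available. Lean on these libraries where they do the work, as an engineer would, in place of code of your own. Each camera call takes 0.05 s, during which the arm holds its last target. There are 200 camera calls.

### The job

Three look-alike radio battery packs lie on the bench, but only one is the right size for the battery tester: find it and load it. Tilt it contact end (nose) first under the two hold-down tabs, push back the sprung presence lever with its nose and lower the heel inside the catch, so that it lies flat in the bay with the lever held pressed. The other two packs must end lying flat on the bench, and the cup, spool, jar, tape and pliers are to be left where they are.

Things in the scene. Friction and masses are not known exactly. Their poses are not given: they have to be found in the camera images.
- pack_a_center (a point): centre (half-way up) of one of three look-alike black radio battery packs lying flat, all 30 mm thick, about 130 g. One is 110 x 52, one 100 x 46, one 90 x 40 mm; which name has which size is not told: measure it by sight or by closing the fingers across it. x points along it to the nose (gilt contact pads; the other end, the heel, has ribs on top), y across, z up
- pack_a: the same pack; origin under its centre, on its underside; axes as for its centre
- pack_b_center (a point): centre (half-way up) of one of three look-alike black radio battery packs lying flat, all 30 mm thick, about 130 g. One is 110 x 52, one 100 x 46, one 90 x 40 mm; which name has which size is not told: measure it by sight or by closing the fingers across it. x points along it to the nose (gilt contact pads; the other end, the heel, has ribs on top), y across, z up
- pack_b: the same pack; origin under its centre, on its underside; axes as for its centre
- pack_c_center (a point): centre (half-way up) of one of three look-alike black radio battery packs lying flat, all 30 mm thick, about 130 g. One is 110 x 52, one 100 x 46, one 90 x 40 mm; which name has which size is not told: measure it by sight or by closing the fingers across it. x points along it to the nose (gilt contact pads; the other end, the heel, has ribs on top), y across, z up
- pack_c: the same pack; origin under its centre, on its underside; axes as for its centre
- bay (a point): middle of the bay floor of the grey battery tester, which is fixed on the bench; floor 14 mm over the bench, base 92 mm wide. x points along the bay from the heel catch to the lever and the 70 mm high console (from x = +71 mm), y across, z up. Only the 100 x 46 mm pack fits: the longer cannot get down inside the catch, the shorter does not hold the lever pressed
- catch (a point): top middle of the inner face of the heel catch, an aluminium ridge 40 mm long, 7 mm thick, 9 mm high over the bay floor; in the bay's frame at x = -50 mm. The heel is lowered just inside it, while the lever is pushed back; the lever then springs the pack back against it
- tabs (a point): midway between the front lower edges of the two hold-down tabs (aluminium, at y = +-10 to +-21 mm), in the bay's frame at x = +43, 34 mm over the floor. The nose goes under them with the pack tilted nose-down by 8 to 25 degrees. Their posts stop the nose at x = +56 mm
- cheeks (a point): midway between the two low side cheeks that guide the nose, at their top inner edges 10 mm over the floor, in the bay's frame at x = +23 mm; they run from x = -6 to +52 mm, 50 mm apart, and flare outward above to 16 mm high and 33 mm half width
- lever (a joint): sprung presence-switch lever at the nose end, hinged across the bay: 0 = free, 0.28 rad with the right pack resting against the heel catch, about 0.48 with a pack pushed against the nose stop, range 0.6; pushing it takes about 2.5 to 6 N at the roller
- lever_roller (a point): centre of the red roller (8 mm diameter, 12 mm wide) on the lever's tip, between the two tabs; free it lies at x = +46, z = +17 mm in the bay's frame and is pushed toward +x
- cup: bystander: white cup of swabs, 54 mm across, 135 mm high, at the back; origin under its centre
- spool: bystander: solder spool standing on its flange, 55 mm across, 36 mm high; origin under its centre
- jar: bystander: small jar with a yellow lid, 36 mm across, 33 mm high; origin under its centre
- tape: bystander: roll of amber tape lying flat, 60 mm across, 12 mm high; origin under its centre
- pliers: bystander: small pliers with red handles lying flat, 152 x 54 x 12 mm; origin under the centre
Mind the look-alikes: they are no part of the job. What is shaped like the pack_b but red is not meant.

How it is judged:
By the outcome, as a careful person would: the job done as asked, in the order asked, and still so for the second after the job is handed in, with the robot touching nothing.
It also fails if it takes over 51 s, if anything falls off the work surface, if the arm or the gripper's body presses on something with over 40 N, if the wrist force passes 120 N, or if a joint passes its speed limit or range.

## Working session

There is one attempt and no reset: what is moved stays moved. The work goes in short steps, Python scripts to look and compute and a tool call to move; the robot and the scene stay as the last step left them, time stands still between calls to the robot, and variables do not carry over. Pictures are saved under pics/ and viewed, at most 10 in all, crops included, and the job is handed in when it is done.

Besides the shell and the picture viewer there is one more tool, called after "Call:" as name([rows], argument=value, ...), one row to a line, values as JSON. jog_arm: Moves the arm, as the interface text tells. Its arguments: {"type":"object","properties":{"rows":{"type":"array","items":{"type":"array"}},"newtons":{"type":"number"}},"required":["rows"]}

```bash
ls; mkdir -p pics; cat > h.py <<'E'
import numpy as np, cv2
from cell import arm
def grab(n):
    d=arm.get_image(n); np.savez('pics/'+n+'.npz',**d); return d
def world(d,u,v,z=None):
    R=cv2.Rodrigues(np.array(d['rvec'],float))[0]; t=np.array(d['tvec'],float).ravel()
    r=np.array([(u-d['cx'])/d['fx'],(v-d['cy'])/d['fy'],1.])
    o=-R.T@t; w=R.T@r
    s=float(d['depth'][int(round(v)),int(round(u))]) if z is None else (z-o[2])/w[2]
    return o+s*w
E
python3 - <<'E'
from h import *
for n in('top','side'):
    d=grab(n); cv2.imwrite(f'pics/{n}0.png',d['img'][:,:,::-1])
    R=cv2.Rodrigues(np.array(d['rvec'],float))[0]; print(n,-R.T@np.array(d['tvec']).ravel(),R[2],d['fx'])
print(arm.observe())
E
```

```text
pics
top [ 0.39675436 -0.05357946  1.32053918] [ 0.15757241 -0.00530444 -0.98749319] 515.8084982347731
side [-0.02277411  0.79184501  0.98881349] [ 0.42375907 -0.60506442 -0.67403658] 513.9026130251669
{'clock': 0.1, 'joints': array([ 1.12337356,  0.43516074,  0.0250155 ,  1.57397889, -0.0115818 ,
        1.13400977, -0.07512332]), 'dq': array([ 0.00078985, -0.00046667,  0.00012721, -0.00281291,  0.00051521,
       -0.00025659,  0.00049787]), 'joint_efforts': array([ 4.62068478e-03, -6.69129539e+01,  9.88832898e-01, -3.15143752e+01,
       -6.04309654e-02,  3.75282147e-02,  6.54038104e-05]), 'position': array([ 0.21102009, -0.58777714,  0.19492989]), 'ee_rot': array([-3.09371415e+00, -5.38544660e-01,  6.29558024e-04]), 'force': array([ 0.95220127, -0.07458347,  0.623419  ]), 'ft_torque': array([-0.04196176, -0.02518803,  0.03671826]), 'gripper_force': 0.0, 'width': 1.000315081182395}
```

View pics/top0.png

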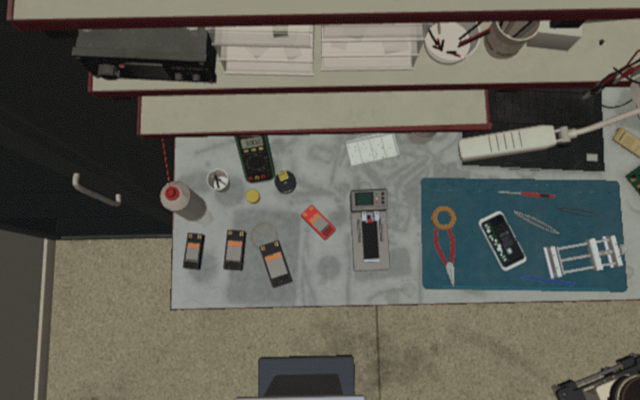

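View pics/side0.png

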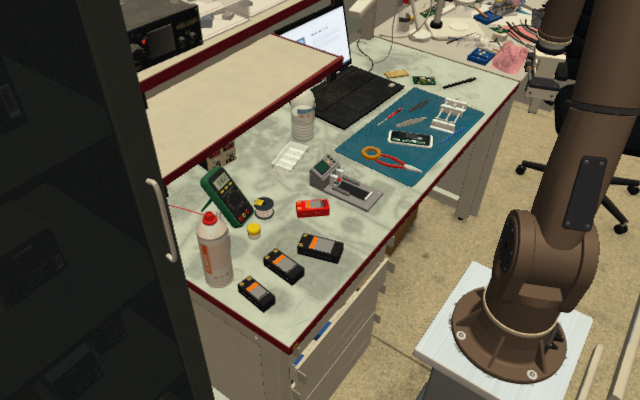

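Top view: black packs at about (193,251), (235,250) and (274,262), a red look-alike at (318,221), and the tester at (370,228) with its console at the far end. I'll enlarge both areas.

```bash
python3 - <<'E'
from h import *
d=np.load('pics/top.npz')
I=d['img'][:,:,::-1]
cv2.imwrite('pics/c1.png',cv2.resize(I[220:300,175:300],None,fx=6.4,fy=6.4,interpolation=cv2.INTER_CUBIC))
cv2.imwrite('pics/c2.png',cv2.resize(I[180:280,340:400],None,fx=6,fy=6,interpolation=cv2.INTER_CUBIC))
# packs by height: points with z 24..36mm
R=cv2.Rodrigues(d['rvec'].astype(float))[0]; t=d['tvec'].ravel()
v,u=np.mgrid[0:400,0:640]; D=d['depth']
P=np.stack([(u-d['cx'])/d['fx']*D,(v-d['cy'])/d['fy']*D,D],-1); W=(P-t)@R
np.save('pics/W.npy',W)
m=((W[...,2]>.022)&(W[...,2]<.04)&(D>0)).astype(np.uint8)
n,l,s,c=cv2.connectedComponentsWithStats(m[:, :])
for i in range(1,n):
    if 60<s[i,4]<3000 and c[i][1]>180:
        q=W[l==i]; r=cv2.minAreaRect((q[:,:2]*1000).astype(np.float32)); print(c[i].round(),s[i,4],'ctr',np.round(r[0]),'size',np.round(r[1],1),'ang',round(r[2],1),'z',np.median(q[:,2]).round(4))
print('bench z',np.median(W[280:300,200:300,2]))
E
```

```text
[278. 180.] 464 ctr [695.  62.] size [127.1  54.4] ang 73.2 z 0.0347
[252. 196.] 156 ctr [648. 110.] size [34.2 34.4] ang 43.8 z 0.0311
[ 75. 205.] 93 ctr [634. 563.] size [  3.1 175. ] ang 0.1 z 0.0314
[318. 222.] 558 ctr [578. -55.] size [90.1 40.1] ang 43.2 z 0.029
[234. 250.] 735 ctr [512. 157.] size [47.2 99.9] ang 84.7 z 0.0286
[193. 251.] 578 ctr [511. 260.] size [41.  89.9] ang 82.8 z 0.0281
[605. 252.] 582 ctr [ 488. -780.] size [78.3 97.4] ang 10.1 z 0.0282
[275. 264.] 905 ctr [475.  53.] size [109.9  51.8] ang 18.2 z 0.029
[557. 261.] 289 ctr [ 469. -658.] size [76.9 38.3] ang 11.7 z 0.029
bench z -0.0011938942743452354
```

View pics/c1.png

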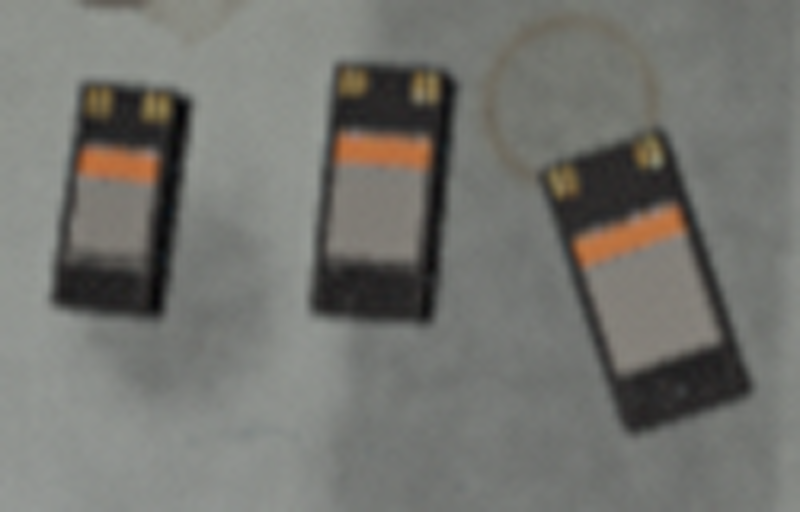

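View pics/c2.png

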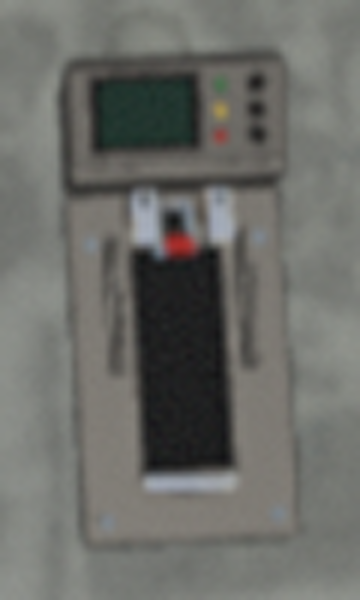

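The middle pack measures about 47 x 100 mm, so it is the right one. Its centre is (0.512, 0.157) and its nose points far, at yaw about -5°. Now the tester pose; the crop shows the catch at crop (145–238, 473–490).

```bash
python3 - <<'E'
from h import *
d=np.load('pics/top.npz'); W=np.load('pics/W.npy')
B=W[180:280,340:400].reshape(-1,3)
for lo,hi in((.06,.08),(.009,.06),(.009,.08)):
    q=B[(B[:,2]>lo)&(B[:,2]<hi)]; r=cv2.minAreaRect((q[:,:2]*1000).astype(np.float32)); print(lo,hi,np.round(r[0],1),np.round(r[1],1),round(r[2],2),np.median(q[:,2]).round(4), (cv2.boxPoints(r)).round(1).tolist())
for n,u,v,z in(('catchL',145,472,.022),('catchR',236,472,.022),('tabL',145,242,.046),('tabR',218,240,.046),('roller',180,244,.031),('plFL',86,542,.013),('plFR',295,540,.013),('plBL',67,185,.013)):
    uu,vv=340+(u+.5)/6-.5,180+(v+.5)/6-.5
    print(n,world(d,uu,vv,z).round(4),world(d,uu,vv)[2].round(4))
# z profile over bay: line near y col 371, and a side profile
print((W[205:272:3,370,2]*1000).round(0)); print((W[250,350:395,2]*1000).round(0));print((W[235,350:395,2]*1000).round(0))
# top face of the middle pack
m=(W[...,2]>.026)&(W[...,2]<.034); m[:,:215]=0;m[:,256:]=0;m[:225]=0;m[:275] &= True
q=W[225:275,215:256][m[225:275,215:256]]; r=cv2.minAreaRect((q[:,:2]*1000).astype(np.float32)); print(r, np.median(q[:,2]))
for n,u,v in(('NL',335,63),('NR',450,68),('HL',310,312),('HR',430,320)):
    print(n,world(d,175+(u+.5)/6.4-.5,220+(v+.5)/6.4-.5,.03).round(4))
E
```

```text
0.06 0.08 [ 631.9 -184.1] [42.6 90.1] 0.95 0.0653 [[609.9000244140625, -139.39999389648438], [611.4000244140625, -229.5], [654.0, -228.8000030517578], [652.5, -138.6999969482422]]
0.009 0.06 [ 555.1 -186.2] [201.6  92.1] 1.58 0.0147 [[453.1000061035156, -142.89999389648438], [455.6000061035156, -234.89999389648438], [657.0999755859375, -229.39999389648438], [654.5999755859375, -137.39999389648438]]
0.009 0.08 [ 555.1 -186.2] [201.6  92.1] 1.58 0.0157 [[453.1000061035156, -142.89999389648438], [455.6000061035156, -234.89999389648438], [657.0999755859375, -229.39999389648438], [654.5999755859375, -137.39999389648438]]
catchL [ 0.4843 -0.1692  0.022 ] 0.0089
catchR [ 0.4835 -0.2074  0.022 ] 0.0124
tabL [ 0.5781 -0.1703  0.046 ] 0.0536
tabR [ 0.5784 -0.2007  0.046 ] 0.0555
roller [ 0.5791 -0.1864  0.031 ] 0.0297
plFL [ 0.456  -0.1442  0.013 ] 0.0123
plFR [ 0.4551 -0.2321  0.013 ] -0.0029
plBL [ 0.6081 -0.1408  0.013 ] 0.041
[52. 46. 31. 13. 16. 30. 14. 18. 12. 14. 11.  9. 18. 11.  8. 11. 13. 10.
 17. 13. 12. 17. -2.]
[ 2.  4.  1. 14. 12. 13. 14. 11.  9. 14. 10. 14. 11. 13. 16. 13. 11. 11.
 11. 17. 11. 15. 14. 13. 18. 13. 11. 11. 16. 15. 15. 15. 18. 13. 13. 10.
 11. 12. 14. -0. -5. -1.  4.  3. -3.]
[-3. -4.  9. 10. 11. 11. 11. 16. 26. 29. 19. 13. 14. 11. 12. 17. 10. 17.
 15. 14. 11. 14. 15. 10. 12. 13. 14. 13. 13. 16. 24. 27. 31. 11. 15. 14.
 17. 13. -5. -3.  1. -1. -1. -1. -4.]
((511.57904052734375, 156.4029083251953), (45.88444137573242, 98.78874206542969), 84.41095733642578) 0.028893111859731466
NL [0.5631 0.1737 0.03  ]
NR [0.5602 0.1285 0.03  ]
HL [0.4657 0.1827 0.03  ]
HR [0.4617 0.136  0.03  ]
```

Bay: about (0.534, -0.187), yaw +1.6°, floor at z = 14 mm; the catch, tabs and roller all agree within about 1.5 mm. I'll grasp the pack 28 mm toward the heel, at (0.484, 0.159).

Call:
jog_arm([
  [[3, 5, 0], [0, 0, -2], 0.75],
  [[6, 10, 0], [0, 0, -4], 0.75],
  [[9, 15, 0], [0, 0, -6], 0.75],
  [[12, 20, 0], [0, 0, -8], 0.75],
  [[15, 25, 0], [0, 0, -10], 0.75],
  [[17, 31, 0], [0, 0, -12], 0.75],
  [[19, 37, 0], [0, 0, -14], 0.75],
  [[21, 43, 0], [0, 0, -16], 0.75],
], newtons=40)

```text
clock: 1.1
position: [0.4207, -0.1584, 0.1956]
ee_rot: [3.14, 0.101, -0.0]
force: [0.2, -0.7, -0.9]
width: 0.754
gripper_force: 0.0
```

Call:
jog_arm([
  [[1, 5, 0], [0, 0, -2], 0.75],
  [[2, 10, 0], [0, 0, -4], 0.75],
  [[3, 16, -1], [0, 0, -6], 0.75],
  [[4.5, 22, -3], [0, 0, -7], 0.75],
  [[6, 28, -6], [0, 0, -8], 0.75],
  [[6.3, 31.7, -10], [0, 0, -9.3], 0.75],
  [[6.3, 31.7, -10], [0, 0, -9.3], 0.75],
  [[6.3, 31.7, -10], [0, 0, -9.3], 0.75],
])

```text
clock: 2.1
position: [0.4833, 0.156, 0.0955]
ee_rot: [3.137, -0.152, -0.001]
force: [1.0, -0.4, 0.7]
width: 0.752
gripper_force: 0.0
```

```bash
cat > st.py <<'E'
from h import *
from scipy.spatial.transform import Rotation as Rn
s=arm.observe(); R=Rn.from_rotvec(s['ee_rot']).as_matrix()
print(round(s['clock'],2),'pos',s['position'].round(4),'yaw',np.degrees(np.arctan2(R[1,0],R[0,0])).round(2),'zt',R[:,2].round(3),'xt',R[:,0].round(3),'F',s['force'].round(1),'w',round(s['width']*92,1),'g',round(s['gripper_force'],1),'j',s['joints'].round(2))
E
python3 st.py
```

```text
2.1 pos [0.4833 0.156  0.0955] yaw -5.54 zt [-0.001 -0.001 -1.   ] xt [ 0.995 -0.096 -0.001] F [ 1.  -0.4  0.7] w 69.2 g 0.0 j [-0.15  0.39 -0.35  1.95  0.18  0.83 -2.26]
```

Call:
jog_arm([
  [[0, 0, -4], [0, 0, 0], 0.75],
  [[0, 0, -7], [0, 0, 0], 0.75],
  [[0, 0, -8.5], [0, 0, 0], 0.75],
  [[0, 0, -9], [0, 0, 0], 0.75],
  [[0, 0, -9], [0, 0, 0], 0.75],
  [[0, 0, -9], [0, 0, 0], 0.3],
  [[0, 0, -9], [0, 0, 0], 0.3],
  [[0, 0, -9], [0, 0, 0], 0.3],
])

```text
clock: 3.1
position: [0.4837, 0.1567, 0.006]
ee_rot: [-3.138, 0.152, -0.001]
force: [0.3, 0.5, 0.0]
width: 0.478
gripper_force: 0.0
```

Call:
jog_arm([
  [[0, 0, 0], [0, 0, 0], 0.3],
  [[0, 0, 0], [0, 0, 0], 0.3],
  [[0, 0, 0], [0, 0, 0], 0.3],
])

```text
clock: 3.48
position: [0.4835, 0.1566, 0.0056]
ee_rot: [3.138, -0.152, -0.0]
force: [0.1, 0.2, -0.1]
width: 0.299
gripper_force: 0.0
```

```bash
python3 st.py
```

```text
3.48 pos [0.4835 0.1566 0.0056] yaw -5.55 zt [-0. -0. -1.] xt [ 0.995 -0.097 -0.   ] F [ 0.1  0.2 -0.1] w 27.5 g 0.0 j [-0.19  0.52 -0.3   2.03  0.26  0.63 -2.33]
```

The fingers closed to 27 mm without gripping anything, so I need to look.

```bash
python3 - <<'E'
from h import *
a=grab('top')['img'][200:290,175:290,::-1]; b=grab('side')['img'][200:330,200:360,::-1]
f=lambda x,s:cv2.resize(x,None,fx=s,fy=s,interpolation=cv2.INTER_CUBIC)
a=f(a,3.4);b=f(b,2.5); H=max(a.shape[0],b.shape[0]); p=lambda x:np.pad(x,((0,H-x.shape[0]),(0,0),(0,0)))
cv2.imwrite('pics/g1.png',np.hstack([p(a),p(b)])); print(a.shape,b.shape)
E
```

```text
(306, 391, 3) (325, 400, 3)
```

View pics/g1.png

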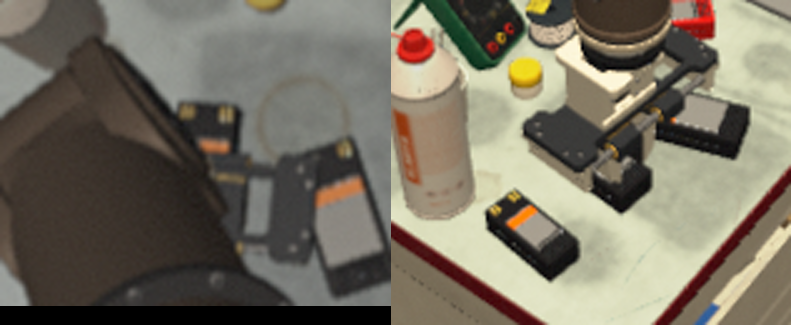

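The pack hasn't moved (its nose is still at about (237,230) in the full image) and its heel is between the fingers. The opening value may not map linearly to the gap, so I'll close further.

Call:
jog_arm([
  [[0, 0, 0], [0, 0, 0], 0.15],
  [[0, 0, 0], [0, 0, 0], 0.15],
  [[0, 0, 0], [0, 0, 0], 0],
], newtons=20)

```text
clock: 3.95
position: [0.4835, 0.1566, 0.0056]
ee_rot: [3.138, -0.152, -0.0]
force: [-0.4, -1.0, 0.4]
width: 0.085
gripper_force: 0.0
```

```bash
python3 - <<'E'
from h import *
print(arm.observe()['width'],arm.observe()['gripper_force'])
b=grab('side')['img'][205:300,245:345,::-1]
cv2.imwrite('pics/g2.png',cv2.resize(b,None,fx=6,fy=6,interpolation=cv2.INTER_CUBIC))
E
```

```text
0.08508240504656556 0.0
```

View pics/g2.png

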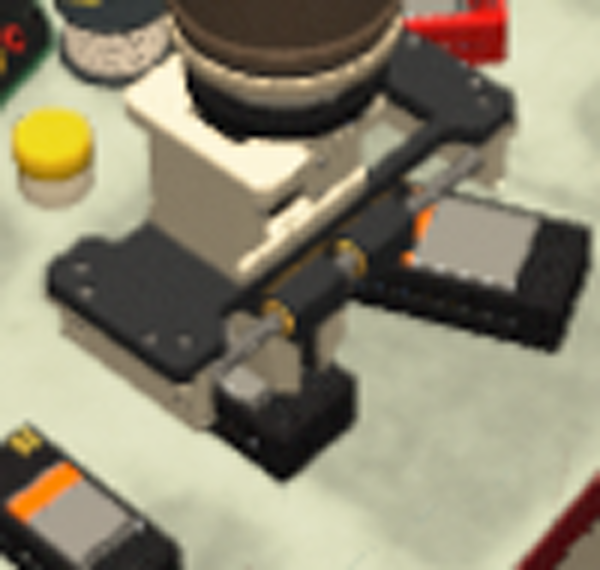

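The picture shows the fingers nearly shut, with their tips near the front of the label at crop (290,385). The pack's heel sticks out at (285,430). I'll check heights by depth.

```bash
python3 - <<'E'
from h import *
d=np.load('pics/side.npz'); 
for n,x,y in(('plate',80,270),('plate2',190,350),('plateR',490,100),('carrL',270,315),('carrR',385,240),('fingL',290,350),('finglow',290,380),('fing2',325,335),('fing3',328,360),('label',240,385),('heeltop',310,410),('heelend',320,440),('box',200,180),('boxlow',190,250)):
    print(n,(world(d,245+x/6,205+y/6)*1000).round(0))
E
```

```text
plate [511. 239. 147.]
plate2 [456. 244. 144.]
plateR [441.  77. 147.]
carrL [456. 197. 121.]
carrR [443. 144. 124.]
fingL [470. 168.  64.]
finglow [468. 171.  50.]
fing2 [469. 147.  54.]
fing3 [473. 140.  29.]
label [493. 172.  31.]
heeltop [463. 165.  29.]
heelend [461. 161.   8.]
box [480. 206. 186.]
boxlow [486. 207. 145.]
```

```bash
python3 - <<'E'
from h import *
d=np.load('pics/side.npz')
for x in(130,180,210): print(x,[tuple((world(d,245+x/6,205+y/6)*1000).round(0)) for y in range(300,450,15)])
for x in(275,290,300,312,325,335): print(x,[tuple((world(d,245+x/6,205+y/6)*1000).round(0)) for y in range(335,410,10)])
s=arm.observe();R=cv2.Rodrigues(np.array(d['rvec']))[0]
for z in(.0056,.03,.05):
    p=R@np.r_[s['position'][:2],z]+d['tvec'].ravel(); print(z,(p[0]/p[2]*d['fx']+d['cx']-245)*6,(p[1]/p[2]*d['fy']+d['cy']-205)*6)
E
```

```text
130 [(np.float64(487.0), np.float64(240.0), np.float64(147.0)), (np.float64(482.0), np.float64(245.0), np.float64(147.0)), (np.float64(478.0), np.float64(251.0), np.float64(147.0)), (np.float64(479.0), np.float64(250.0), np.float64(138.0)), (np.float64(482.0), np.float64(248.0), np.float64(125.0)), (np.float64(488.0), np.float64(241.0), np.float64(106.0)), (np.float64(546.0), np.float64(180.0), np.float64(-3.0)), (np.float64(541.0), np.float64(186.0), np.float64(-3.0)), (np.float64(533.0), np.float64(195.0), np.float64(1.0)), (np.float64(530.0), np.float64(198.0), np.float64(-3.0))]
180 [(np.float64(473.0), np.float64(228.0), np.float64(145.0)), (np.float64(470.0), np.float64(232.0), np.float64(143.0)), (np.float64(466.0), np.float64(237.0), np.float64(142.0)), (np.float64(461.0), np.float64(243.0), np.float64(143.0)), (np.float64(455.0), np.float64(250.0), np.float64(145.0)), (np.float64(455.0), np.float64(251.0), np.float64(138.0)), (np.float64(455.0), np.float64(251.0), np.float64(130.0)), (np.float64(462.0), np.float64(244.0), np.float64(110.0)), (np.float64(518.0), np.float64(18
[... 2915 characters left out ...]
4(462.0), np.float64(157.0), np.float64(32.0)), (np.float64(462.0), np.float64(156.0), np.float64(24.0))]
335 [(np.float64(469.0), np.float64(140.0), np.float64(48.0)), (np.float64(469.0), np.float64(141.0), np.float64(43.0)), (np.float64(487.0), np.float64(117.0), np.float64(2.0)), (np.float64(468.0), np.float64(142.0), np.float64(32.0)), (np.float64(466.0), np.float64(145.0), np.float64(30.0)), (np.float64(463.0), np.float64(148.0), np.float64(29.0)), (np.float64(462.0), np.float64(150.0), np.float64(26.0)), (np.float64(460.0), np.float64(153.0), np.float64(23.0))]
0.0056 282.9464494754335 411.3716263222889
0.03 282.16776605255063 372.51707360520345
0.05 281.5139925545002 339.8952454031918
```

The finger tips are really at z ≈ 0.040, 10 mm above the pack, though the arm reports 0.006. The reported height therefore reads about 35 mm low relative to the scene, while x and y agree. I'll open, lower 3 cm and check by depth.

Call:
jog_arm([
  [[0, 0, 0], [0, 0, 0], 0.78],
  [[0, 0, 0], [0, 0, 0], 0.78],
  [[0, 0, 0], [0, 0, 0], 0.78],
  [[0, 0, 0], [0, 0, 0], 0.78],
  [[0, 0, 0], [0, 0, 0], 0.78],
  [[0, 0, -0.5], [0, 0, 0], 0.78],
  [[0, 0, -0.5], [0, 0, 0], 0.78],
])

```text
clock: 4.88
position: [0.4832, 0.1565, 0.0002]
ee_rot: [3.138, -0.152, -0.001]
force: [-0.3, 0.2, -1.4]
width: 0.751
gripper_force: 0.0
```

```bash
python3 st.py; python3 - <<'E'
from h import *
b=grab('side')
cv2.imwrite('pics/g3.png',cv2.resize(b['img'][205:300,245:345,::-1],None,fx=6,fy=6,interpolation=cv2.INTER_CUBIC))
E
```

```text
4.88 pos [4.832e-01 1.565e-01 2.000e-04] yaw -5.55 zt [-0.001 -0.    -1.   ] xt [ 0.995 -0.097 -0.001] F [-0.3  0.2 -1.4] w 69.1 g 0.0 j [-0.19  0.53 -0.3   2.03  0.26  0.62 -2.34]
```

View pics/g3.png

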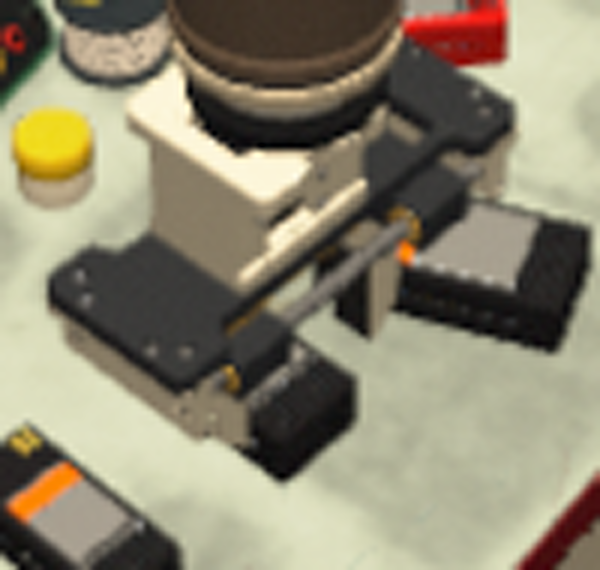

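The right finger's lower end is at crop (370,335), clear to the side of the pack. Measuring it.

```bash
python3 - <<'E'
from h import *
d=np.load('pics/side.npz')
for x in(345,360,372,380,388):
    print(x,[((world(d,245+x/6,205+y/6)*1000).round(0)).astype(int).tolist() for y in range(265,346,10)])
for x in (225,240): print(x,[((world(d,245+x/6,205+y/6)*1000).round(0)).astype(int).tolist() for y in range(385,450,8)])
E
```

```text
345 [[453, 155, 113], [449, 161, 115], [449, 161, 109], [479, 120, 47], [480, 119, 39], [481, 117, 30], [495, 99, -2], [490, 106, 1], [488, 108, -2]]
360 [[451, 149, 109], [471, 121, 66], [469, 123, 62], [469, 123, 56], [470, 122, 48], [470, 122, 43], [468, 125, 40], [486, 101, 0], [483, 104, -2]]
372 [[465, 121, 75], [464, 122, 70], [466, 120, 62], [465, 120, 56], [466, 120, 50], [466, 119, 43], [464, 122, 41], [481, 98, 1], [479, 102, -1]]
380 [[464, 117, 73], [465, 115, 64], [465, 116, 59], [464, 117, 55], [466, 114, 44], [467, 112, 35], [464, 116, 35], [480, 94, -3], [476, 100, 0]]
388 [[465, 110, 65], [465, 110, 60], [467, 108, 50], [465, 110, 48], [484, 83, 3], [485, 82, -5], [481, 88, -3], [474, 96, 3], [473, 98, -1]]
225 [[456, 225, 107], [474, 204, 70], [473, 206, 67], [474, 204, 60], [472, 207, 59], [473, 206, 54], [473, 206, 49], [472, 207, 45], [493, 183, 0]]
240 [[451, 223, 109], [451, 223, 105], [474, 196, 57], [475, 195, 50], [473, 197, 49], [475, 195, 41], [474, 196, 37], [471, 199, 38], [487, 181, 4]]
```

The tips are at z ≈ 0.035 against a reported 0.000, which confirms the 35 mm offset. Down 2.9 cm, then close.

Call:
jog_arm([
  [[0, 0, -1], [0, 0, 0], 0.75],
  [[0, 0, -2], [0, 0, 0], 0.75],
  [[0, 0, -2.5], [0, 0, 0], 0.75],
  [[0, 0, -2.8], [0, 0, 0], 0.75],
  [[0, 0, -2.8], [0, 0, 0], 0.75],
])

```text
clock: 5.55
position: [0.4834, 0.1566, -0.0276]
ee_rot: [3.138, -0.152, -0.001]
force: [0.0, -1.0, 0.1]
width: 0.749
gripper_force: 0.0
```

Call:
jog_arm([
  [[0, 0, 0], [0, 0, 0], 0.4],
  [[0, 0, 0], [0, 0, 0], 0.4],
  [[0, 0, 0], [0, 0, 0], 0.4],
  [[0, 0, 0], [0, 0, 0], 0.4],
], newtons=40)

```text
clock: 6.05
position: [0.4837, 0.1568, -0.0271]
ee_rot: [-3.138, 0.152, -0.001]
force: [-0.2, 0.5, 2.9]
width: 0.497
gripper_force: 39.7
```

```bash
python3 st.py
```

```text
6.05 pos [ 0.4837  0.1568 -0.0271] yaw -5.55 zt [ 0.  0. -1.] xt [ 0.995 -0.097  0.   ] F [-0.2  0.5  2.9] w 45.7 g 39.7 j [-0.21  0.57 -0.28  2.05  0.29  0.55 -2.36]
```

Gripped at 45.7 mm, so this is the 46 mm pack. With a reported TCP z of -0.027 its underside is at z = 0. Now lift and carry it to behind and above the bay.

Call:
jog_arm([
  [[0, 0, 2], [0, 0, 0], 0.4],
  [[0, 0, 5], [0, 0, 0], 0.4],
  [[0, 0, 9], [0, 0, 0], 0.4],
  [[0, -4, 10], [0, 0, 1], 0.4],
  [[0, -10, 10], [0, 0, 2], 0.4],
  [[0, -16, 10], [0, 0, 4], 0.4],
  [[0, -22, 10], [0, 0, 6], 0.4],
  [[0, -28, 10], [0, 0, 7.1], 0.4],
])

```text
clock: 7.05
position: [0.4831, -0.1253, 0.0727]
ee_rot: [3.141, 0.044, 0.0]
force: [1.5, -0.0, -1.2]
width: 0.5
gripper_force: 39.7
```

Call:
jog_arm([
  [[0, -4, -1], [0, 4, 0], 0.4],
  [[0, -6.5, -2], [-0.2, 8, 0], 0.4],
  [[0, -6.5, -2], [-0.4, 14, 0], 0.4],
  [[0, -6.5, -2], [-0.4, 14, 0], 0.4],
  [[0, -6.5, -2], [-0.4, 14, 0], 0.4],
])

```text
clock: 7.68
position: [0.4831, -0.188, 0.0524]
ee_rot: [3.115, 0.043, -0.381]
force: [-0.2, 0.5, -1.1]
width: 0.501
gripper_force: 39.7
```

```bash
python3 st.py; python3 - <<'E'
from h import *
a=grab('top')['img'][185:275,340:400,::-1]; b=grab('side')['img'][140:230,285:395,::-1]
f=lambda x,s:cv2.resize(x,None,fx=s,fy=s,interpolation=cv2.INTER_CUBIC)
a=f(a,4.5);b=f(b,4.5); print(a.shape,b.shape)
cv2.imwrite('pics/h1.png',np.hstack([a,b]))
E
```

```text
7.67 pos [ 0.4831 -0.188   0.0524] yaw 1.59 zt [-0.241 -0.007 -0.97 ] xt [ 0.97   0.027 -0.241] F [-0.2  0.5 -1.1] w 46.1 g 39.7 j [ 0.4   0.59 -0.26  1.76  0.22  1.06 -1.51]
(405, 270, 3) (405, 495, 3)
```

View pics/h1.png

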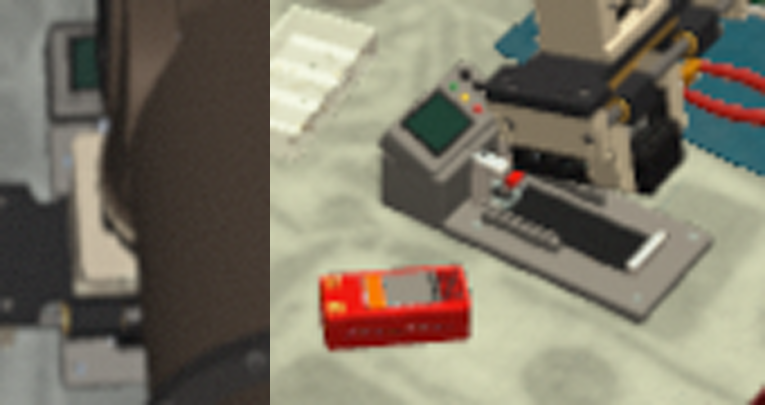

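Top view: the arm hides the bay. Side view: the tilted pack is under the gripper, with its side face at about (545,160) in the mosaic and its heel end at about (660,150), above and behind the tabs. I'll get its edges from depth.

```bash
python3 - <<'E'
from h import *
d=np.load('pics/side.npz'); R=cv2.Rodrigues(d['rvec'].astype(float))[0]; t=d['tvec'].ravel()
v,u=np.mgrid[0:400,0:640]; D=d['depth']
W=(np.stack([(u-d['cx'])/d['fx']*D,(v-d['cy'])/d['fy']*D,D],-1)-t)@R
np.save('pics/Ws.npy',W)
I=d['img']
for vv in range(168,186):
    print(vv,' '.join('%d,%d,%d:%d'%(*(W[vv,uu]*1000).round(),I[vv,uu].mean()) for uu in range(336,364,3)))
E
```

```text
168 536,-103,145:116 526,-101,151:94 517,-101,156:111 508,-101,161:112 500,-102,163:111 492,-103,167:112 479,-95,178:111 471,-97,181:139 488,-145,142:113 487,-159,133:130
169 536,-103,142:110 525,-99,150:107 518,-103,151:112 508,-101,157:112 498,-100,162:112 491,-102,165:112 482,-102,169:108 473,-102,173:126 470,-112,168:135 488,-162,128:144
170 535,-101,141:130 525,-100,146:112 516,-100,150:112 508,-102,153:113 499,-102,157:112 489,-100,164:113 481,-100,168:88 475,-106,167:116 469,-110,167:133 486,-158,127:145
171 595,-197,45:125 525,-100,142:103 517,-101,146:111 510,-105,147:112 499,-101,155:111 491,-104,157:111 482,-103,161:97 473,-102,167:105 466,-105,169:136 483,-153,128:145
172 594,-196,43:121 563,-162,81:54 554,-163,84:78 507,-100,148:112 498,-101,152:112 490,-102,155:112 481,-102,159:110 472,-102,164:109 468,-109,161:134 483,-154,125:145
173 595,-198,37:117 561,-160,79:18 554,-164,80:30 543,-162,86:64 499,-102,147:96 489,-100,153:112 482,-104,155:111 473,-103,160:112 467,-108,159:124 484,-157,119:145
174 593,-195,36:115 563,-163,72:17 553,-163,77:26 543,-162,83:17 535,-165,85
[... 1136 characters left out ...]
,18:69 541,-213,24:110 533,-217,25:84 489,-153,91:93 479,-152,97:141
182 590,-192,10:78 581,-195,12:138 574,-200,12:35 567,-206,12:76 557,-206,17:131 547,-207,21:76 540,-211,22:90 531,-213,25:108 533,-235,9:132 483,-159,87:121
183 585,-185,13:60 579,-191,12:122 570,-194,15:36 564,-202,12:38 557,-207,12:86 549,-210,14:124 540,-212,17:67 532,-215,20:83 529,-228,12:143 522,-233,13:136
184 582,-180,14:116 576,-187,13:102 568,-191,14:36 563,-200,10:36 554,-202,13:37 548,-209,12:99 541,-215,11:96 529,-211,20:66 526,-222,14:143 520,-230,12:145
185 580,-178,13:131 573,-183,13:61 565,-187,14:36 557,-189,17:35 551,-197,14:36 542,-200,17:53 538,-210,12:118 528,-210,17:89 523,-218,14:142 515,-221,17:143
```

```bash
cat > edge.py <<'E'
from h import *
def ray_y(d,u,v,y):
    R=cv2.Rodrigues(np.array(d['rvec'],float))[0]; t=np.array(d['tvec'],float).ravel()
    o=-R.T@t; w=R.T@np.array([(u-d['cx'])/d['fx'],(v-d['cy'])/d['fy'],1.]); return o+(y-o[1])/w[1]*w
E
python3 - <<'E'
from edge import *
d=np.load('pics/side.npz'); I=d['img'].mean(2)
for y in(-.164,):
  for u in range(337,358,1):
    c=I[172:186,u]; k=[i for i in range(3,13) if c[i]<45<=c[i+1]]
    k0=[i for i in range(0,8) if c[i]>=45>c[i+1]]
    if k:
        i=k[0]; v=172+i+(45-c[i])/(c[i+1]-c[i]); print(u,round(v,2),(ray_y(d,u,v,y)*1000).round(1), 'top', [ (ray_y(d,u,172+j+(c[j]-45)/(c[j]-c[j+1]),y)*1000).round(1).tolist() for j in k0[:1]])
for v in range(172,179): print(v,I[v,332:344].round(0).astype(int))
E
```

```text
339 177.2 [ 563. -164.   60.] top [[564.0, -164.0, 77.5]]
340 177.42 [ 559.7 -164.    60.9] top [[560.7, -164.0, 78.6]]
341 177.57 [ 556.4 -164.    62. ] top [[557.4, -164.0, 79.7]]
342 178.0 [ 553.  -164.    62.1] top [[554.2, -164.0, 80.8]]
343 178.27 [ 549.6 -164.    62.8] top [[550.7, -164.0, 79.7]]
344 178.47 [ 546.3 -164.    63.7] top [[547.2, -164.0, 76.6]]
345 178.76 [ 543.  -164.    64.4] top [[544.3, -164.0, 83.1]]
346 179.0 [ 539.7 -164.    65.1] top [[541.0, -164.0, 84.2]]
347 179.13 [ 536.5 -164.    66.3] top [[537.8, -164.0, 85.1]]
348 179.61 [ 533.1 -164.    66.2] top [[534.5, -164.0, 85.5]]
349 179.66 [ 529.9 -164.    67.7] top [[531.3, -164.0, 86.4]]
350 179.68 [ 526.7 -164.    69.3] top [[528.1, -164.0, 87.5]]
351 179.58 [ 523.5 -164.    71.2] top [[524.9, -164.0, 88.7]]
352 179.57 [ 520.4 -164.    72.8] top [[521.7, -164.0, 89.6]]
353 180.29 [ 517.  -164.    71.9] top [[518.4, -164.0, 89.5]]
354 180.19 [ 513.9 -164.    73.9] top [[515.1, -164.0, 89.3]]
355 180.23 [ 510.7 -164.    75.3] top [[511.1, -164.0, 80.0]]
172 [ 86  68  68  86 121 110  77  55  64  70  78  96]
173 [106  90  65  81 117 107  58  18  17  25  30  49]
174 [127 177 185 117 115 115  96  17  13  19  26  40]
175 [218 221 223 212 209 163 104  14  14  18  22  30]
176 [169 204 226 226 227 207 113  29  17  16  15  17]
177 [120 133 165 202 218 163  98  34  16  17  16  14]
178 [119 108 117 142 154 109  95  87  85  66  45  25]
```

The nose-bottom corner is at (0.565, z = 0.060) and the bottom edge slopes about 15°. That fits a tool-length error of about 34 mm along the tool axis, so the nose is at bay x ≈ +31, 46 mm above the floor. I'll go back 5 mm, then down.

Call:
jog_arm([
  [[-0.5, 0, 0], [0, 0, 0], 0.4],
  [[-0.5, 0, -1.5], [0, 0, 0], 0.4],
  [[-0.5, 0, -3], [0, 0, 0], 0.4],
  [[-0.5, 0, -3.8], [0, 0, 0], 0.4],
  [[-0.5, 0, -4.2], [0, 0, 0], 0.4],
  [[-0.5, 0, -4.2], [0, 0, 0], 0.4],
])

```text
clock: 8.52
position: [0.4785, -0.1884, 0.0103]
ee_rot: [3.114, 0.042, -0.383]
force: [0.0, -0.3, -2.1]
width: 0.499
gripper_force: 39.7
```

```bash
python3 st.py; python3 - <<'E'
from h import *
b=grab('side')['img'][150:220,310:395,::-1]
cv2.imwrite('pics/i1.png',cv2.resize(b,None,fx=8,fy=8,interpolation=cv2.INTER_CUBIC))
E
```

```text
8.53 pos [ 0.4785 -0.1884  0.0103] yaw 1.55 zt [-0.242 -0.007 -0.97 ] xt [ 0.97   0.026 -0.242] F [ 0.  -0.3 -2.1] w 45.9 g 39.7 j [ 0.4   0.64 -0.25  1.8   0.24  0.98 -1.53]
```

View pics/i1.png

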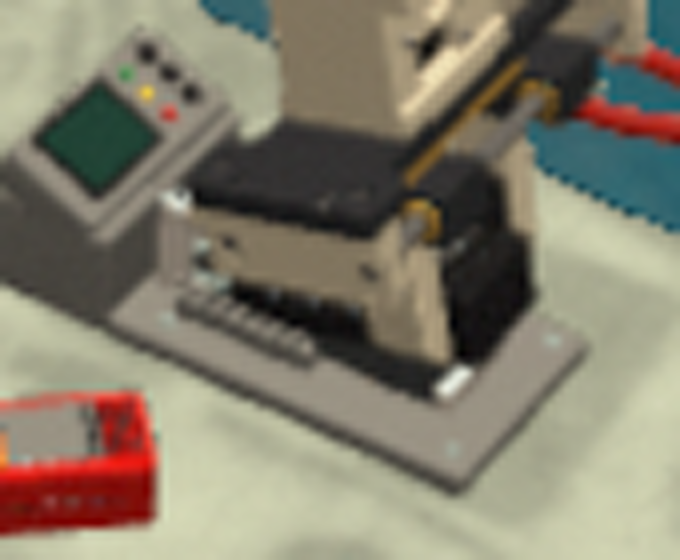

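Side view: the nose is down between the cheeks and behind the tabs, with the heel raised above and behind the catch at crop (455,380). Now I'll feel for the floor with the nose.

Call:
jog_arm([
  [[0, 0, -0.1], [0, 0, 0], 0.4],
  [[0, 0, -0.2], [0, 0, 0], 0.4],
  [[0, 0, -0.2], [0, 0, 0], 0.4],
])

```text
clock: 8.95
position: [0.4787, -0.1884, 0.0087]
ee_rot: [3.114, 0.042, -0.382]
force: [-0.3, 0.1, -1.2]
width: 0.504
gripper_force: 39.7
```

Call:
jog_arm([
  [[0, 0, -0.1], [0, 0, 0], 0.4],
  [[0, 0, -0.1], [0, 0, 0], 0.4],
])

```text
clock: 9.2
position: [0.4786, -0.1884, 0.0076]
ee_rot: [3.114, 0.042, -0.382]
force: [0.1, -0.5, -2.1]
width: 0.501
gripper_force: 39.7
```

Call:
jog_arm([
  [[0, 0, -0.1], [0, 0, 0], 0.4],
  [[0, 0, -0.1], [0, 0, 0], 0.4],
])

```text
clock: 9.45
position: [0.4785, -0.1884, 0.0068]
ee_rot: [3.114, 0.042, -0.383]
force: [-1.3, -0.2, 2.0]
width: 0.5
gripper_force: 39.7
```

Floor contact, +2 N. I'll raise it 1 mm and slide forward under the tabs.

Call:
jog_arm([
  [[0, 0, 0.1], [0, 0, 0], 0.4],
  [[0.3, 0, 0.1], [0, 0, 0], 0.4],
  [[0.6, 0, 0.1], [0, 0, 0], 0.4],
  [[0.8, 0, 0.1], [0, 0, 0], 0.4],
  [[0.8, 0, 0.1], [0, 0, 0], 0.4],
])

```text
clock: 10.07
position: [0.4867, -0.1883, 0.0076]
ee_rot: [3.114, 0.042, -0.382]
force: [0.2, -0.3, -2.2]
width: 0.505
gripper_force: 39.7
```

Call:
jog_arm([
  [[0.2, 0, 0], [0, 0, 0], 0.4],
  [[0.4, 0, 0], [0, 0, 0], 0.4],
  [[0.4, 0, 0], [0, 0, 0], 0.4],
])

```text
clock: 10.45
position: [0.4899, -0.1884, 0.0077]
ee_rot: [3.114, 0.042, -0.384]
force: [-4.8, 0.1, 3.6]
width: 0.501
gripper_force: 39.7
```

Call:
jog_arm([
  [[0.2, 0, 0], [0, 0, 0], 0.4],
  [[0.4, 0, 0], [0, 0, 0], 0.4],
  [[0.4, 0, 0], [0, 0, 0], 0.4],
])

```text
clock: 10.82
position: [0.4945, -0.1885, 0.0077]
ee_rot: [3.114, 0.042, -0.383]
force: [-4.6, -1.1, 2.2]
width: 0.499
gripper_force: 39.7
```

The lever is being pushed, about 4.7 N, right where predicted. Next I advance about 4 mm more and begin lowering the heel, pivoting about the nose.

Call:
jog_arm([
  [[0.2, 0, 0], [0, 0, 0], 0.4],
  [[0.4, 0, 0], [0, 0, 0], 0.4],
  [[0.55, 0, -0.3], [0, -2, 0], 0.4],
  [[0.7, 0, -0.6], [0.1, -4, 0], 0.4],
  [[0.7, 0, -0.6], [0.1, -4, 0], 0.4],
])

```text
clock: 11.45
position: [0.5004, -0.1884, 0.0015]
ee_rot: [3.127, 0.042, -0.275]
force: [-4.5, -0.2, 0.6]
width: 0.498
gripper_force: 39.8
```

```bash
python3 st.py
```

```text
11.45 pos [ 0.5004 -0.1884  0.0015] yaw 1.53 zt [-0.175 -0.005 -0.985] xt [ 0.984  0.026 -0.175] F [-4.5 -0.2  0.6] w 45.8 g 39.8 j [ 0.41  0.64 -0.26  1.81  0.24  0.9  -1.53]
```

Call:
jog_arm([
  [[0.25, 0, -0.3], [0, -2, 0], 0.4],
  [[0.42, 0, -0.57], [0.1, -4, 0], 0.4],
  [[0.42, 0, -0.57], [0.1, -4, 0], 0.4],
])

```text
clock: 11.82
position: [0.5039, -0.1883, -0.0045]
ee_rot: [3.135, 0.042, -0.168]
force: [-7.2, 0.3, -0.0]
width: 0.498
gripper_force: 39.7
```

Call:
jog_arm([
  [[0.14, 0, -0.22], [0, -1.5, 0], 0.4],
  [[0.26, 0, -0.42], [0.1, -3, 0], 0.4],
  [[0.26, 0, -0.42], [0.1, -3, 0], 0.4],
])

```text
clock: 12.2
position: [0.5064, -0.1882, -0.0088]
ee_rot: [3.14, 0.042, -0.086]
force: [-7.4, 0.8, -0.6]
width: 0.497
gripper_force: 39.7
```

Inside the catch with no vertical contact. Last 3° down to flat.

Call:
jog_arm([
  [[0.15, 0, -0.2], [0, -1.5, 0], 0.4],
  [[0.28, 0, -0.38], [0.1, -3, 0], 0.4],
  [[0.28, 0, -0.4], [0.1, -3.1, 0], 0.4],
  [[0.28, 0, -0.4], [0.1, -3.1, 0], 0.4],
])

```text
clock: 12.7
position: [0.5092, -0.1881, -0.013]
ee_rot: [-3.141, -0.042, 0.002]
force: [-6.5, -0.3, -0.5]
width: 0.499
gripper_force: 39.7
```

```bash
python3 st.py
```

```text
12.7 pos [ 0.5092 -0.1881 -0.013 ] yaw 1.54 zt [-0.001  0.001 -1.   ] xt [ 1.     0.027 -0.001] F [-6.5 -0.3 -0.5] w 46.0 g 39.7 j [ 0.46  0.59 -0.28  1.96  0.26  0.63 -1.53]
```

Flat at floor height. I'll ease it back toward the catch, open, then check before withdrawing.

Call:
jog_arm([
  [[-0.15, 0, 0], [0, 0, 0], 0.4],
  [[-0.25, 0, 0], [0, 0, 0], 0.4],
  [[-0.25, 0, 0], [0, 0, 0], 0.4],
  [[-0.25, 0, 0], [0, 0, 0], 0.7],
  [[-0.25, 0, 0], [0, 0, 0], 0.7],
  [[-0.25, 0, 0], [0, 0, 0], 0.7],
  [[-0.25, 0, 0], [0, 0, 0], 0.7],
])

```text
clock: 13.58
position: [0.5092, -0.1884, -0.012]
ee_rot: [3.141, 0.043, 0.004]
force: [-0.1, -0.3, 0.2]
width: 0.7
gripper_force: 0.0
```

```bash
python3 st.py
```

```text
13.57 pos [ 0.5092 -0.1884 -0.012 ] yaw 1.55 zt [ 0.003 -0.    -1.   ] xt [1.    0.027 0.003] F [-0.1 -0.3  0.2] w 64.4 g 0.0 j [ 0.46  0.58 -0.28  1.96  0.26  0.63 -1.53]
```

Call:
jog_arm([
  [[0, 0, 0.5], [0, 0, 0], 0.7],
  [[0, 0, 1.5], [0, 0, 0], 0.7],
  [[0, 0, 4], [0, 0, 0], 0.7],
  [[0, 0, 8], [0, 0, 0], 0.7],
  [[0, 0, 14], [0, 0, 0], 0.7],
  [[-3, -5, 16], [0, 0, 0], 0.7],
  [[-6, -11, 16], [0, 0, 0], 0.7],
  [[-9, -16, 16], [0, 0, 0], 0.7],
])

```text
clock: 14.58
position: [0.4184, -0.3498, 0.1492]
ee_rot: [3.14, 0.044, 0.006]
force: [0.2, 0.0, -0.8]
width: 0.702
gripper_force: 0.0
```

Call:
jog_arm([
  [[-2, -6, 0], [0, 0, 0], 0.7],
  [[-4, -12, 0], [0, 0, 0], 0.7],
  [[-4, -12, 0], [0, 0, 0], 0.7],
])

```text
clock: 14.95
position: [0.3749, -0.4736, 0.1481]
ee_rot: [3.139, 0.029, 0.001]
force: [0.6, 0.7, 0.2]
width: 0.697
gripper_force: 0.0
```

```bash
python3 st.py; python3 - <<'E'
from h import *
t=grab('top');s=grab('side')
a=t['img'][180:280,335:405,::-1]; b=s['img'][145:225,300:400,::-1]
f=lambda x,k:cv2.resize(x,None,fx=k,fy=k,interpolation=cv2.INTER_CUBIC)
a=f(a,4.5);b=f(b,4.5); p=lambda x:np.pad(x,((0,450-x.shape[0]),(0,0),(0,0)))
cv2.imwrite('pics/f1.png',np.hstack([p(a),p(b)]))
d=t; R=cv2.Rodrigues(np.array(d['rvec'],float))[0]; tv=np.array(d['tvec']).ravel()
v,u=np.mgrid[0:400,0:640]; D=d['depth']
W=(np.stack([(u-d['cx'])/d['fx']*D,(v-d['cy'])/d['fy']*D,D],-1)-tv)@R
c,sn=np.cos(np.radians(1.6)),np.sin(np.radians(1.6))
X=(W[...,:2]-[.534,-.1868])@np.array([[c,-sn],[sn,c]])
for lo in range(-60,60,10):
    m=(X[...,0]*1e3>=lo)&(X[...,0]*1e3<lo+10)&(abs(X[...,1])<.018)&(D>0); print(lo,(np.median(W[m][:,2])*1e3).round(1),end='; ')
m=((W[...,2]>.022)&(W[...,2]<.036)&(D>0)).astype(np.uint8)
n,l,st,ct=cv2.connectedComponentsWithStats(m)
for i in range(1,n):
    if 300<st[i,4]<3000 and ct[i][1]>180:
        q=W[l==i]; r=cv2.minAreaRect((q[:,:2]*1000).astype(np.float32)); print(ct[i].round(),np.round(r[0]),np.round(r[1],1),round(r[2],1))
E
```

```text
14.95 pos [ 0.3749 -0.4736  0.1481] yaw 1.06 zt [ 0.001 -0.003 -1.   ] xt [1.    0.018 0.   ] F [0.6 0.7 0.2] w 64.2 g 0.0 j [ 0.98  0.46 -0.24  1.67  0.13  1.03 -0.85]
-60 22.3; -50 42.9; -40 43.2; -30 43.7; -20 44.4; -10 43.5; 0 44.1; 10 45.5; 20 44.0; 30 43.9; 40 47.5; 50 47.7; [318. 222.] [578. -56.] [90.4 40.4] 43.3
[193. 251.] [511. 259.] [42.  90.1] 83.9
[607. 250.] [ 497. -778.] [99.8 71.1] 71.6
[275. 264.] [475.  53.] [109.5  52.2] 17.9
```

View pics/f1.png

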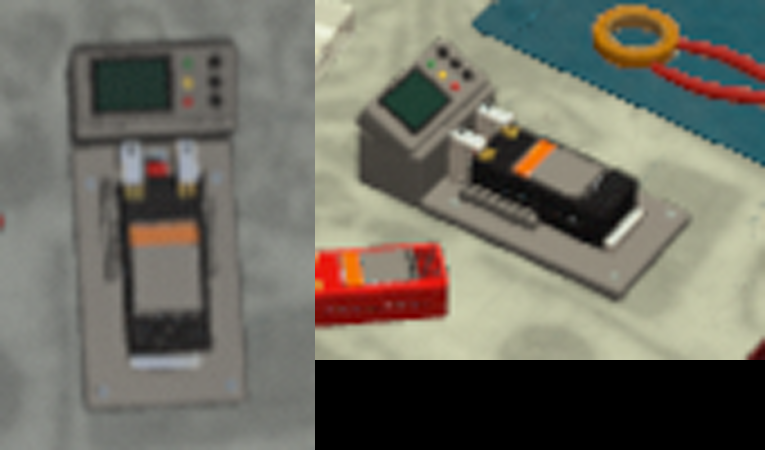

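The final picture shows the pack flat in the bay. Its nose is under both tabs at (130,185) and (188,185), the red roller is pushed back at (157,165), and the heel sits inside the catch at (165,360). The pack's top is level at about 44 mm over its whole length, and the other two packs and the red one haven't moved. Handing in.

```bash
python3 -c "
from cell import arm
print(arm.sign_off())"
```

```text
the job is handed in; nothing more can be done
None
```

The 100 x 46 mm pack is loaded flat in the tester, nose under both tabs, lever pressed back and heel inside the catch, and the job was handed in at about 15 s; the other two packs are still lying flat where they were.

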